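Zero the bench tally counter

ROBOT

A 6-joint arm with a two-finger parallel gripper is mounted at the origin on the work surface. World frame = base frame: x ahead of the robot, y to its left, z up, the work surface at z = 0. Lengths are in m, angles in rad, forces in N, time in s.
With the tool pointing down it reaches from about 0.375 to 0.9 m from the base axis. Payload 3.1 kg.
Tool frame: the origin (TCP) lies at the very end of the fingers, on their centre line; the grasp point (between the pads) lies 19 mm behind it (manip.pinch_z is the distance from the TCP to the grasp point, in m); z points along the fingers, y is the direction in which the jaws open and shut (so a half turn about z gives the same grasp; the last joint's range is limited). The gripper opens to 85 mm and grips with 20 to 120 N. Pads are 22 mm wide; open, the fingers measure 114 mm over their backs; the gripper's body (76 mm by 85 mm) begins 54 mm behind the grasp point. The pads swing forward as they close: fully open they stand 13 mm farther back than shut.
Start: joints at [1.141, 0.527, 1.433, -0, 1.181, -0.178], TCP at [0.155, 0.605, 0.231] pointing down, gripper open.
Joint ranges: [-3.08, 3.08], [-0.75, 2.2], [0.22, 2.44], [-1.43, 4.57], [0, 2.65], [-2.85, 2.85]. Speed limits (rad/s): [2.79, 2.79, 3.14, 3.14, 3.14, 3.14].

INTERFACE

Orientations are given as a unit quaternion [x, y, z, w].
In Python, from station import manip gives the robot as it stands.
- The arm moves only by the tool drive_tool, never from a script. Its argument "increments" is a list of rows, each a list of 7 numbers: the closure in counts, from 0 (fully open) to 255 (shut), then the shift along the tool's x, y, z in cm, then the turn, a rotation vector about the tool's x, y, z in rad. A call has 1 to 20 rows; each row is the pose to reach, as a shift and turn from the pose commanded when the call began, along the tool's axes at that moment; what a row does not reach only later rows make up. A row lasts 1/10 s, in which the tool goes at most 50 mm and 8.59 degrees, less where a joint would pass 70% of its speed; a pose out of reach is approached as far as the arm can. A call with a gripper value outside its range is refused whole. The fingers move at their own pace and stop on an object; "force" is the grip in N (left out, the last holds). Time passes only in rows, so rows that repeat a pose let the fingers close. It gives the time, the measured TCP pose, the force and the opening at its end, in the units of the state.
- manip.sense(): the state, without advancing time (a new reading comes with each control period).
- manip.snapshot(name): name is "scene" or "top" or "wrist"; returns the picture (480x640x3 uint8, red, green, blue); there is no depth.
- manip.camera_model(name): a dict with "mtx" (3x3 intrinsics, pixels), "cam_to_world" (4x4, takes a point from camera to world coordinates). Camera axes: x right, y down, z forward; pixel columns grow to the right and rows downward; lengths in m; the calibration is good to about 2 mm. A picture is of the moment at which its call begins: read the wrist's pose just before it. camera_model takes no time and is no camera call; for the wrist camera it gives the pose at the moment of the call.
- manip.sign_off(): hands the job in, once; it reports no verdict.
The state is a dict: "t": time; "q": joint angles; "qd": joint speeds; "tau": joint torques, N m; "tcp_pos": TCP position; "tool_rot": TCP orientation; "force": force on the tool from outside, world axes, zero at the start; "ft_torque": the same for the moment, N m; "finger_gap": opening from 0.0 (shut) to 1.0 (fully open).
Only numpy, scipy, OpenCV 4.12 (cv2) and the standard library are available. Lean on these libraries where they do the work, as an engineer would, in place of code of your own. Each camera call takes 0.05 s, during which the arm holds its last target. There are 200 camera calls.

TASK

A new batch of fittings is about to be counted. Press the round step button of the large tally counter, letting it come fully up after each press, until the 0 of its number drum stands at the fixed pointer, then let go. Do not press the button of the small tally counter.

Things in the scene. Friction and masses are not known exactly. Their poses are not given: they have to be found in the camera images.
- tally: LARGE tally counter, fixed: grey box 160 (x) x 210 (y) x 45 mm high; origin at centre of underside, z up. On top: at y +42 mm a flat pale drum, 110 mm across, black digits, under a clear cap (top 59 mm up), with a dark fixed pointer just outside the cap on its +x side; at y -70 mm the round step button. A SMALL counter of like form (105 x 138 mm) also stands on the bench, left or right of it.
- step_button_top (a point): Centre of the top of the large counter's step button: steel disc 36 mm across, 73 mm above the bench. Press straight down: travel 14 mm to a firm stop; spring 1 N at first, 1.8 N at the stop, about 3 N in all while it slowly turns the drum (more if fast). 12 mm or more advances the drum one number. It springs back by itself and must be let up to within 1 mm of its top before the next press counts.
- tally_drum (a joint): Angle (rad) of the large counter's drum: 0 (or 6.283) when its 0 is at the pointer. Numbers 0-9 are 0.628 apart; the 0 also has a black line from the hub. A press turns it anticlockwise from above: adds 0.628, brings the next higher number (0 after 9). A detent holds it at whole numbers; it cannot be turned back. At the start it is clicked 2 to 6 numbers short of 0 (about -3.8 to -1.2).
- small_button (a joint): Travel in m of the SMALL counter's button (24 mm across): 0 when up, 0.008 when fully down. To be left alone.

How it is judged:
At the end, for the whole second after the job is handed in: The 0 of the large counter's drum stands at its pointer within 0.18 rad (10 degrees) and the drum is still ((value of joint tally_drum between -0.18 and 0.18 rad or value of joint tally_drum between 6.103 and 6.463 rad) and velocity of joint tally_drum between -0.1 and 0.1 rad/s); the robot touches nothing.
It fails at once if the small counter's button is pressed (more than 3 mm) (value of joint small_button above 0.003 m).
It also fails if it takes over 38 s, if anything falls off the work surface, if the arm or the gripper's body presses on something with over 40 N, if the wrist force passes 120 N, or if a joint passes its speed limit or range.

## Working session

There is one attempt and no reset: what is moved stays moved. The work goes in short steps, Python scripts to look and compute and a tool call to move; the robot and the scene stay as the last step left them, time stands still between calls to the robot, and variables do not carry over. Pictures are saved under pics/ and viewed, about 8 in all and at most 12, crops included, and the job is handed in when it is done.

Besides the shell and the picture viewer there is one more tool, called after "Emit:" by a JSON object that holds its "name" and its "arguments". drive_tool: Moves the arm, as the interface text tells. Its arguments: {"type":"object","properties":{"increments":{"type":"array","items":{"type":"array","items":{"type":"number"}}},"force":{"type":"number"}},"required":["increments"]}

```bash
mkdir -p pics; python3 - <<'E'
from station import manip
import cv2,numpy as np
for n in("top","scene"):
    m=manip.camera_model(n);im=manip.snapshot(n);cv2.imwrite(f"pics/{n}0.png",im[:,:,::-1])
    print(n,np.round(m["mtx"],1).tolist(),np.round(m["cam_to_world"],3).tolist())
s=manip.sense();print(s["t"],s["tcp_pos"],s["tool_rot"],s["force"])
E
```

```text
top [[624.1, 0.0, 325.1], [0.0, 624.1, 240.8], [0.0, 0.0, 1.0]] [[-0.019, -0.999, 0.04, 0.47], [-0.999, 0.02, 0.026, -0.04], [-0.027, -0.039, -0.999, 1.287], [0.0, 0.0, 0.0, 1.0]]
scene [[492.8, 0.0, 314.5], [0.0, 492.8, 232.1], [0.0, 0.0, 1.0]] [[-0.879, 0.381, -0.287, 0.744], [0.477, 0.722, -0.502, 0.374], [0.016, -0.578, -0.816, 0.692], [0.0, 0.0, 0.0, 1.0]]
0.1 [0.15479452 0.60484755 0.23040768] [ 1.25054876e-01  9.92149324e-01 -9.54415237e-04 -2.93903230e-04] [-0.30556144  1.30796539  0.09829127]
```

View pics/top0.png

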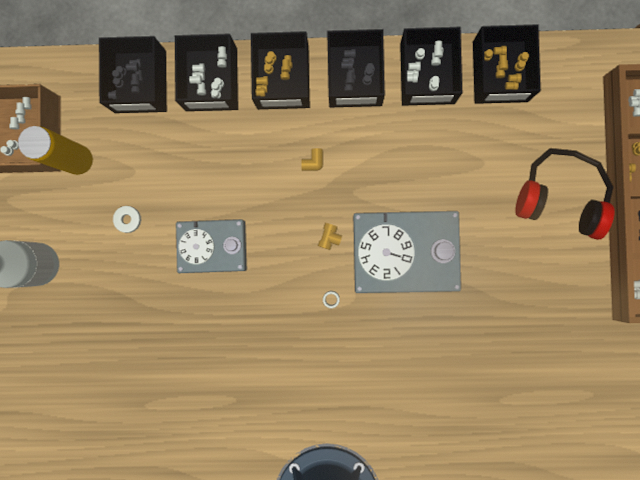

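```bash
cat > h.py <<'E'
import numpy as np,cv2
from station import manip
def pt(n,u,v,z):
    m=manip.camera_model(n);T=m["cam_to_world"]
    d=T[:3,:3]@np.linalg.solve(m["mtx"],[u,v,1.]);o=T[:3,3]
    return o+d*(z-o[2])/d[2]
E
python3 - <<'E'
from h import *
from scipy.spatial.transform import Rotation as R
im=cv2.imread("pics/top0.png")
c=cv2.resize(im[200:305,340:480],None,fx=5,fy=5,interpolation=cv2.INTER_CUBIC)
cv2.imwrite("pics/crop0.png",c)
g=cv2.cvtColor(im,cv2.COLOR_BGR2GRAY)
print(cv2.HoughCircles(cv2.resize(c,None,fx=1,fy=1)[:,:,1],cv2.HOUGH_GRADIENT,1,100,param1=80,param2=25,minRadius=35,maxRadius=70))
for n,p in dict(button=(443.5,250.5,.073),drum=(386,251.5,.055),pointer=(386,216,.05)).items(): print(n,pt("top",*p))
print(R.from_quat(manip.sense()["tool_rot"]).as_matrix().round(3))
E
```

```text
[[[521.5 254.5  41.2]]]
button [ 0.49427094 -0.23766614  0.073     ]
drum [ 0.49492123 -0.12783483  0.055     ]
pointer [ 0.56537723 -0.12982267  0.05      ]
[[-0.969  0.248 -0.001]
 [ 0.248  0.969 -0.002]
 [ 0.    -0.002 -1.   ]]
```

View pics/crop0.png

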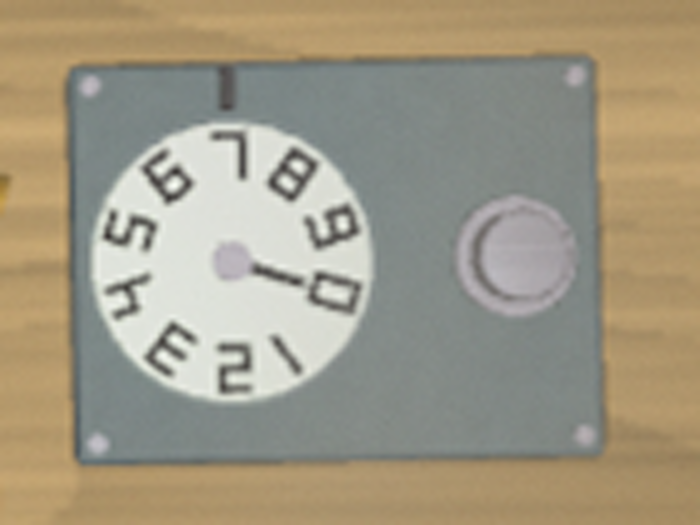

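View pics/scene0.png

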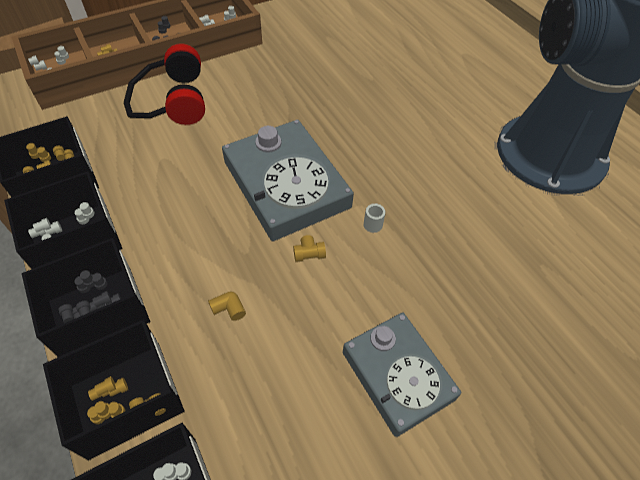

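7 stands at the pointer (crop), and the scene view agrees on the drum order, so it needs 3 presses. The button is at about (0.494, -0.2395), 112 mm from the drum axis as specified. The small counter is on the +y side, so I'll pass high above it.

Emit:
{"name": "drive_tool", "arguments": {"increments": [[255,-31.8,-33.7,0,0,0,0],[255,-31.8,-33.7,0,0,0,0],[255,-31.8,-33.7,0,0,0,0],[255,-31.8,-33.7,0,0,0,0],[255,-31.8,-33.7,0,0,0,0],[255,-31.8,-33.7,0,0,0,0],[255,-31.8,-33.7,0,0,0,0],[255,-31.8,-33.7,0,0,0,0],[255,-31.8,-33.7,0,0,0,0],[255,-31.8,-33.7,0,0,0,0],[255,-53.8,-73.5,4,0,0,0],[255,-53.8,-73.5,4,0,0,0],[255,-53.8,-73.5,4,0,0,0],[255,-53.8,-73.5,4,0,0,0],[255,-53.8,-73.5,4,0,0,0],[255,-53.8,-73.5,4,0,0,0],[255,-53.8,-73.5,4,0,0,0],[255,-53.8,-73.5,4,0,0,0],[255,-53.8,-73.5,4,0,0,0],[255,-53.8,-73.5,4,0,0,0]]}}

```text
t: 2.1
tcp_pos: [0.4957, -0.2465, 0.1908]
tool_rot: [0.127, 0.992, -0.002, 0.002]
force: [-0.6, 0.5, 0.2]
finger_gap: -0.002
```

```bash
python3 - <<'E'
from h import *
from scipy.spatial.transform import Rotation as R
im=manip.snapshot("wrist");cv2.imwrite("pics/w1.png",im[:,:,::-1])
s=manip.sense();print(s["t"],s["tcp_pos"],s["tool_rot"],s["force"])
m=manip.camera_model("wrist");print(m["mtx"].round(1),m["cam_to_world"].round(3))
T=np.linalg.inv(m["cam_to_world"])
for p in [(.494,-.2395,.073),s["tcp_pos"]]:
    q=m["mtx"]@(T[:3,:3]@p+T[:3,3]);print(q[:2]/q[2])
print(R.from_quat(s["tool_rot"]).as_matrix().round(3))
E
```

```text
2.15 [ 0.49471271 -0.24424485  0.19058866] [ 1.27144482e-01  9.91883821e-01 -6.39829783e-04  5.97665418e-04] [ 1.10820634 -0.34725077 -0.43609724]
[[387.9   0.  315.9]
 [  0.  387.9 236.8]
 [  0.    0.    1. ]] [[ 0.252  0.923  0.29   0.42 ]
 [ 0.968 -0.24  -0.076 -0.225]
 [-0.     0.3   -0.954  0.334]
 [ 0.     0.     0.     1.   ]]
[322.44848622 227.3831293 ]
[316.1588554  310.94573264]
[[-0.968  0.252  0.001]
 [ 0.252  0.968 -0.001]
 [-0.001 -0.001 -1.   ]]
```

View pics/w1.png

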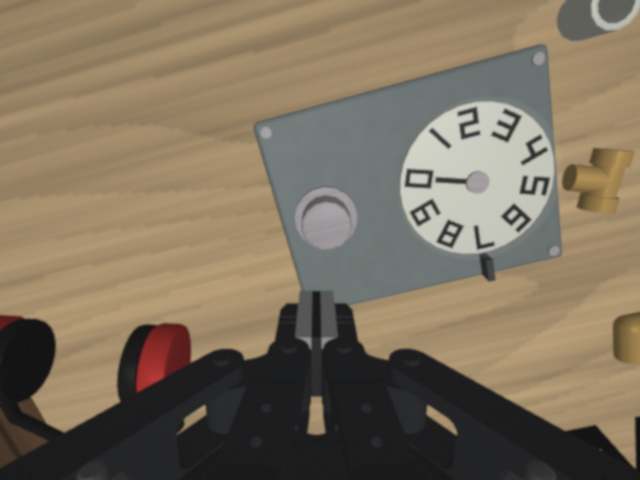

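The wrist view shows the button top at about (327,225), predicted (322,227), so it lies ~3 mm more to +y. 7 at the pointer is confirmed.

Emit:
{"name": "drive_tool", "arguments": {"increments": [[255,0.1,0.2,4,0,0,0],[255,0.1,0.2,7.5,0,0,0],[255,0.1,0.2,9.5,0,0,0],[255,0.1,0.2,10.5,0,0,0],[255,0.1,0.2,10.5,0,0,0],[255,0.1,0.2,10.5,0,0,0]]}}

```text
t: 2.75
tcp_pos: [0.4938, -0.2375, 0.0871]
tool_rot: [0.125, 0.992, -0.0, 0.0]
force: [-0.8, -0.6, -1.0]
finger_gap: 0.002
```

```bash
python3 - <<'E'
from h import *
im=manip.snapshot("wrist");cv2.imwrite("pics/w2.png",im[:,:,::-1])
s=manip.sense();print(s["t"],s["tcp_pos"],s["force"])
E
```

```text
2.8 [ 0.49408289 -0.23793591  0.08748404] [-0.29434748 -0.13684052  0.74015364]
```

View pics/w2.png

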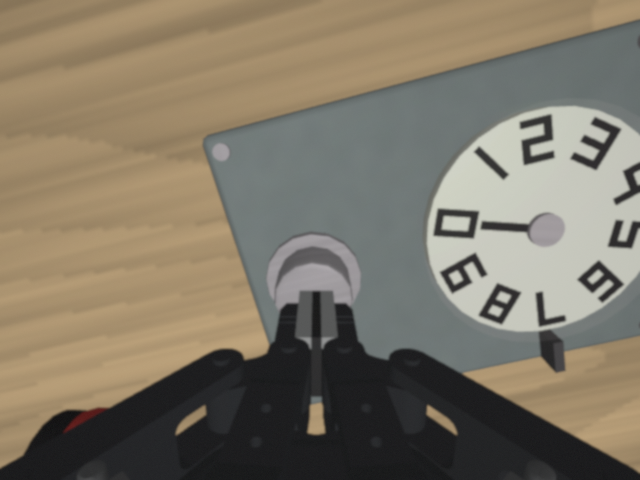

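Fingers sit centred over the button, (315,290). First press, slowly.

Emit:
{"name": "drive_tool", "arguments": {"increments": [[255,0,0,0.8,0,0,0],[255,0,0,1.2,0,0,0],[255,0,0,1.5,0,0,0],[255,0,0,1.8,0,0,0],[255,0,0,2.1,0,0,0],[255,0,0,2.4,0,0,0],[255,0,0,2.6,0,0,0],[255,0,0,2.75,0,0,0],[255,0,0,2.75,0,0,0],[255,0,0,2.75,0,0,0]]}}

```text
t: 3.8
tcp_pos: [0.4934, -0.238, 0.0591]
tool_rot: [0.125, 0.992, -0.0, 0.0]
force: [-0.5, 0.6, 3.9]
finger_gap: 0.003
```

Emit:
{"name": "drive_tool", "arguments": {"increments": [[255,0,0,-1,0,0,0],[255,0,0,-2,0,0,0],[255,0,0,-2.75,0,0,0],[255,0,0,-2.75,0,0,0],[255,0,0,-2.75,0,0,0]]}}

```text
t: 4.3
tcp_pos: [0.4935, -0.238, 0.0867]
tool_rot: [0.125, 0.992, -0.0, 0.0]
force: [-0.2, -0.8, 0.6]
finger_gap: 0.001
```

```bash
python3 - <<'E'
from h import *
im=manip.snapshot("wrist");cv2.imwrite("pics/w3.png",im[:,:,::-1])
s=manip.sense();print(s["t"],s["tcp_pos"],s["force"])
E
```

```text
4.35 [ 0.49326317 -0.23785749  0.08637546] [-0.17789888 -0.17659635 -0.25624672]
```

View pics/w3.png

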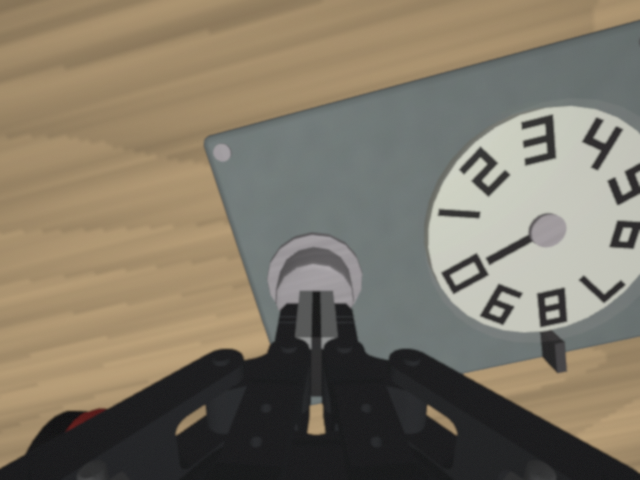

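The drum advanced exactly one: 8 is now at the pointer (550,305). I'll do the second press the same way and look again.

Emit:
{"name": "drive_tool", "arguments": {"increments": [[255,0,0,0.8,0,0,0],[255,0,0,1.2,0,0,0],[255,0,0,1.5,0,0,0],[255,0,0,1.8,0,0,0],[255,0,0,2.1,0,0,0],[255,0,0,2.4,0,0,0],[255,0,0,2.6,0,0,0],[255,0,0,2.75,0,0,0],[255,0,0,2.75,0,0,0],[255,0,0,2.75,0,0,0],[255,0,0,1.75,0,0,0],[255,0,0,0.75,0,0,0],[255,0,0,0,0,0,0],[255,0,0,0,0,0,0],[255,0,0,0,0,0,0]]}}

```text
t: 5.85
tcp_pos: [0.4936, -0.2381, 0.0868]
tool_rot: [0.125, 0.992, -0.0, 0.001]
force: [-0.5, 0.5, -0.6]
finger_gap: -0.001
```

```bash
python3 - <<'E'
from h import *
im=manip.snapshot("wrist");cv2.imwrite("pics/w4.png",im[:,:,::-1])
s=manip.sense();print(s["t"],s["tcp_pos"],s["force"])
E
```

```text
5.9 [ 0.49337183 -0.23792078  0.08640209] [ 0.18874048 -0.27193434 -0.43154624]
```

View pics/w4.png

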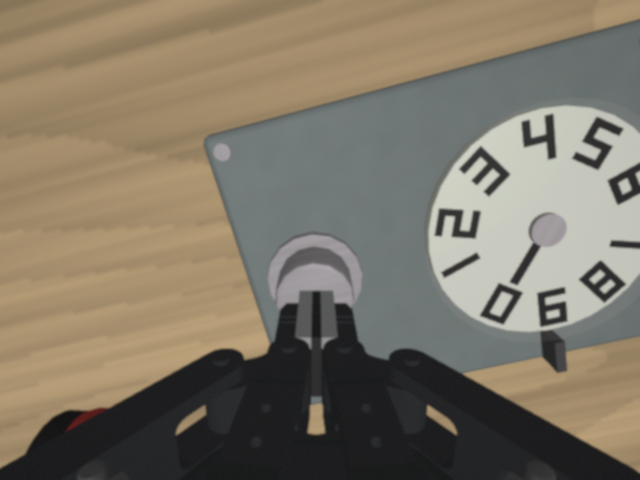

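9 is at the pointer now, so one more press, then I retreat upward.

Emit:
{"name": "drive_tool", "arguments": {"increments": [[255,0,0,0.8,0,0,0],[255,0,0,1.2,0,0,0],[255,0,0,1.5,0,0,0],[255,0,0,1.8,0,0,0],[255,0,0,2.1,0,0,0],[255,0,0,2.4,0,0,0],[255,0,0,2.6,0,0,0],[255,0,0,2.75,0,0,0],[255,0,0,2.75,0,0,0],[255,0,0,2.75,0,0,0],[255,0,0,1.75,0,0,0],[255,0,0,0.75,0,0,0],[255,0,0,-2,0,0,0],[255,0,0,-5,0,0,0],[255,0,0,-5,0,0,0],[255,0,0,-5,0,0,0],[255,0,0,-5,0,0,0]]}}

```text
t: 7.6
tcp_pos: [0.4929, -0.2376, 0.1359]
tool_rot: [0.125, 0.992, 0.0, -0.0]
force: [-0.1, -0.6, -0.2]
finger_gap: 0.003
```

```bash
python3 - <<'E'
from h import *
im=manip.snapshot("wrist");cv2.imwrite("pics/w5.png",im[:,:,::-1])
s=manip.sense();print(s["t"],s["tcp_pos"],s["force"],np.abs(s["qd"]).max())
E
```

```text
7.65 [ 0.49277552 -0.23750018  0.13553562] [-0.5664374   0.52285464 -0.2376575 ] 0.007091259374698118
```

View pics/w5.png

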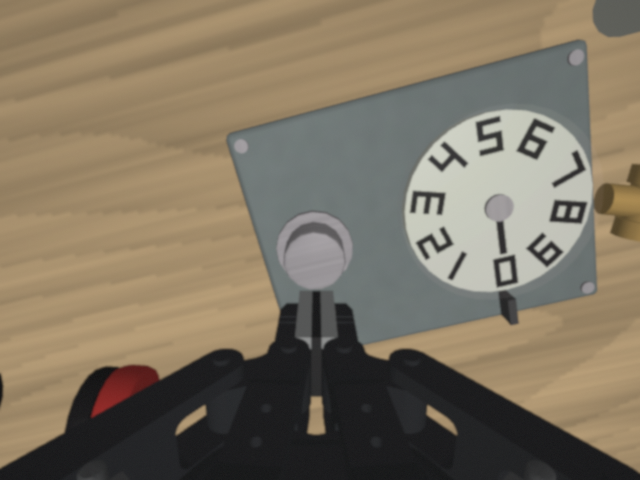

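The 0 and its hub line point at the pointer (505,300). The button is up and the arm is clear and still.

```bash
python3 -c "
from station import manip
print(manip.sign_off())"
```

```text
the job is handed in; nothing more can be done
None
```

The large counter now shows 0 at its pointer. It started at 7, so I pressed its step button three times (7→8→9→0). Each press went nearly to the stop, and the button was let fully up each time.

- **Last picture:** the 0 and its hub line stand at the pointer, by eye rather than by a measured angle. The button is up.
- **Arm:** it was still at hand-in, about 63 mm above the button, with force readings at noise level.
- **Small counter:** I passed well above it and did not touch it. I did not take a final picture of it.
- **Time:** I handed in at about 7.7 s of the 38 s allowed.
- **Disagreement between views:** the top and wrist cameras differed by about 3 mm on the button's position. I used a point between the two, and the close view before the first press showed the fingers centred.

No check failed.

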